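Turn a cover plate over on the turnover chute and present it for inspection

ROBOT

A 7-joint arm with a two-finger parallel gripper is mounted at the origin on a cart in front of the work surface, level with it; the furniture and walls round the work are solid. World frame = base frame: x ahead of the robot, y to its left, z up, the work surface at z = 0. Lengths are in m, angles in degrees, forces in N, time in s.
With the tool pointing down it reaches from about 0.4 to 0.875 m from the base axis. Payload 19.3 kg.
Tool frame: the origin (TCP) lies midway between the tips of the shut fingers; the grasp point (between the pads) lies 19 mm behind it; z points along the fingers, y is the line along which they close (so a half turn about z gives the same grasp; the last joint's range is limited). The gripper opens to 85 mm and grips with 20 to 120 N. Pads are 22 mm wide; open, the fingers measure 114 mm over their backs; the gripper's body (76 mm by 85 mm) begins 54 mm behind the grasp point. The pads swing forward as they close: fully open they stand 13 mm farther back than shut.
Start: joints at [64.675, 29.874, -2.08, 91.645, 1.215, 58.505, -6.463], TCP at [0.227, -0.582, 0.231] pointing down, gripper open.
Joint ranges: [-166.77, 166.77], [-17.47, 122.26], [-85.68, 81.53], [9.62, 139.38], [-72.42, 252.41], [9.2, 110.78], [-144.41, 144.41]. Speed limits (degrees/s): [108.29, 108.29, 136.94, 136.94, 172.46, 172.46, 172.46].

INTERFACE

Orientations are given as [roll, pitch, yaw] about the fixed x, y, z axes, in that order (R = Rz(yaw) Ry(pitch) Rx(roll)).
In Python, from station import ctrl, sensors, capture, camera_params gives the robot as it stands (ctrl), with the cameras as plain functions and the readings (sensors).
- The arm moves only by the shell command python3 jog.py 'ROWS' [FORCE]. ROWS is rows parted by semicolons, their numbers by spaces, 1 to 5 of them, each of 7 numbers: a rotation vector rx, ry, rz in degrees, then dx, dy, dz in m, then the finger opening in m; each row shifts and turns the commanded pose from where the row before left it, along the tool's axes as they then stand; what a row does not reach is not made up. A row lasts 1/8 s, in which the tool goes at most 0.0625 m and 10.7 degrees, less where a joint would pass 70% of its speed; a pose out of reach is approached as far as the arm can. The fingers move at their own pace and stop on an object; FORCE is the grip in N (left out, the last holds). Time passes only in rows, so rows that do not move let the fingers close. It prints the time, the measured TCP pose, the force, the opening and the grip force at its end.
- sensors.state(): the state, without advancing time (a new reading comes with each control period).
- capture(name): name is "scene" or "top"; returns (picture, depth): 400x640x3 uint8, red, green, blue; 400x640 float32, m along the optical axis (not along the pixel's ray), 0 where there is no reading.
- camera_params(name): a dict with "mtx" (3x3 intrinsics, pixels), "R" (3x3) and "t" (3): a world point X has camera coordinates R X + t. Camera axes: x right, y down, z forward; pixel columns grow to the right and rows downward; lengths in m; the calibration is good to about 2 mm. A picture is of the moment at which its call begins. camera_params takes no time and is no camera call.
- ctrl.finish_job(): hands the job in; it is judged then, once.
The state is a dict: "t": time; "joints": joint angles; "joint_vel": joint speeds; "joint_efforts": joint torques, N m; "position": TCP position; "tcp_rot": TCP orientation; "force": force on the tool from outside, world axes, zero at the start; "ft_torque": the same for the moment, N m; "width": finger opening in m; "grasp_force": force on a finger pad.
Only numpy, scipy, OpenCV 4.12 (cv2) and the standard library are available. Lean on these libraries where they do the work, as an engineer would, in place of code of your own. Each camera call takes 0.05 s, during which the arm holds its last target. There are 200 camera calls.

TASK

The bare metal back of the blue cover plate is to be inspected: let the plate drop partly over the yellow lip of the grey turnover chute, so that it tumbles over the lip by itself (do not turn it in the gripper) and comes to rest in the catch bay with the bare face up. Then pick it up, lay it bare face up and flat in the nest of the white inspection station, let go, and turn the black selector two marks clockwise, from the first mark to the large red one. Leave the amber tape and the yellow side cutters where they are.

Things in the scene. Friction and masses are not known exactly. Their poses are not given: they have to be found in the camera images.
- plate: Cover plate, flat aluminium, 90 x 60 x 8 mm, 0.09 to 0.17 kg, loose on the bench. Origin: centre of its bare underside; x along the 90 mm length, y along the width, z out of the blue painted face (up at the start, down at the end). The other face is bare silver metal. Take it across its 60 mm width.
- plate_center (a point): Centre of the plate's volume, 4 mm from each face; axes as plate.
- chute: Grey steel turnover chute, fixed, 270 x 160 x 100 mm: a level deck (60 mm deep, 140 wide, top 100 above the bench) ends in a lip with a yellow strip; in front of it, on the -x side towards the robot, lies the catch bay. Origin on the bench under the middle of the lip; x from the lip back over the deck, y along the lip, z up.
- chute_lip (a point): Middle of the lip's top edge, 100 mm up; axes as chute. A plate let go level 25 to 40 mm above it, length across the lip, centre 12 to 22 mm out on the bay (-x) side, tips over and lands upside down, its centre 40 to 100 mm from the lip. Over 25 mm out it may not turn over; with its centre over the deck it stays there.
- chute_bay (a point): Middle of the catch bay: on its flat floor (dark pad), 100 mm in front of the lip (-x), 6 mm above the bench; axes as chute. The bay is 200 mm long, open at both sides, with a 40 mm high end stop across it 202 mm from the lip.
- station: White inspection station, fixed to the bench, 150 x 210 mm base 16 mm thick. Origin at the centre of its underside; x along the 150 mm side, away from the robot, y along the 210 mm side, z up. Nest on its +y half, selector on its -y half.
- nest (a point): Centre of the nest, on its floor (top of the base, 16 mm above the bench); axes as station. The plate lies here with its length along x, either end first, between black lugs 6 mm high with about 5 mm of play all round; the middle 65 mm of both long sides is open for the fingers.
- selector_grip (a point): Grip point of the black selector, on its upright axis, 53 mm above the bench. The grip is an upright bar 14 mm thick, 42 long, from 28 to 60 mm above the bench, on a disc of 44 mm diameter. The point turns with the selector: its x axis lies along the bar, the white pointer line is at the bar's -x end.
- selector (a joint): Selector angle, rad, growing clockwise from above, 0 to 2.09. Five dots round it, 0.524 (30 degrees) apart: 0 (first, on the station's -x side; bar along station x), 0.524, 1.047 (third, large, red), 1.571, 2.094. Starts within 0.08 of the first; light friction (0.03 N m), no felt click, stays where it is left.
- tape_amber: Roll of amber tape lying flat, 72 mm diameter, 13 mm high, loose; a bystander. Origin at the centre of its underside.
- side_cutters: Side cutters with yellow and black handles, lying flat, 108 mm long, 23 mm wide, 10 mm high, loose; a bystander. Origin at the centre of the underside; y along the length.

How it is judged:
By the outcome, as a careful person would: the job done as asked, in the order asked, and still so for the second after the job is handed in, with the robot touching nothing.
It also fails if it takes over 67 s, if anything falls off the work surface, if the arm or the gripper's body presses on something with over 40 N, if the wrist force passes 120 N, or if a joint passes its speed limit or range.

## Working session

There is one attempt and no reset: what is moved stays moved. The work goes in short steps, Python scripts to look and compute and a shell command to move; the robot and the scene stay as the last step left them, time stands still between calls to the robot, and variables do not carry over. Pictures are saved under pics/ and viewed, at most 10 in all, crops included, and the job is handed in when it is done.

```bash
ls; mkdir -p pics
cat > look.py <<'E'
import sys,cv2,numpy as np
from station import ctrl, sensors, capture, camera_params
def snap(n,f):
    p,d=capture(n); cv2.imwrite(f'pics/{f}.png',p[:,:,::-1]); np.savez(f'pics/{f}.npz',p=p,d=d); return p,d
E
python3 - <<'E'
from look import *
for n in("scene","top"):
    snap(n,n+"0"); c=camera_params(n); print(n,c["mtx"].tolist(),(-c["R"].T@c["t"]).round(3),c["R"].round(3).tolist())
print(sensors.state())
E
```

```text
jog.py
pics
station.py
scene [[377.0621273932088, 0.0, 327.1455390745626], [0.0, 377.0621273932088, 194.16674911136263], [0.0, 0.0, 1.0]] [-0.014 -0.51   0.513] [[0.631, -0.775, 0.0], [-0.401, -0.327, -0.856], [0.664, 0.54, -0.517]]
top [[468.6019495397378, 0.0, 324.84320498970465], [0.0, 468.6019495397378, 203.7755564686851], [0.0, 0.0, 1.0]] [ 0.415 -0.079  1.456] [[0.001, -1.0, -0.018], [-0.994, 0.001, -0.106], [0.106, 0.018, -0.994]]
{'t': 0.1, 'joints': array([64.67365829, 29.90582843, -2.08376595, 91.66911446,  1.21633091,
       58.50495845, -6.46344136]), 'joint_vel': array([-0.03436103, -0.08982381,  0.06285152,  0.08724137, -0.05966806,
       -0.0623954 , -0.00025126]), 'joint_efforts': array([ 3.27242662e-03, -9.28474331e+01,  1.98402554e+00, -3.70525575e+01,
        1.79938821e-02,  5.43976435e-03,  9.01772660e-05]), 'position': array([ 0.22695198, -0.58202363,  0.23079064]), 'tcp_rot': array([-1.79942372e+02,  4.25601317e-03,  2.13059620e+01]), 'force': array([-0.75870519,  0.23470604, -0.43117845]), 'ft_torque': array([0.02714995, 0.00948317, 0.00317551]), 'grasp_force': 0.0, 'width': 0.08526749587984292}
```

View pics/scene0.png

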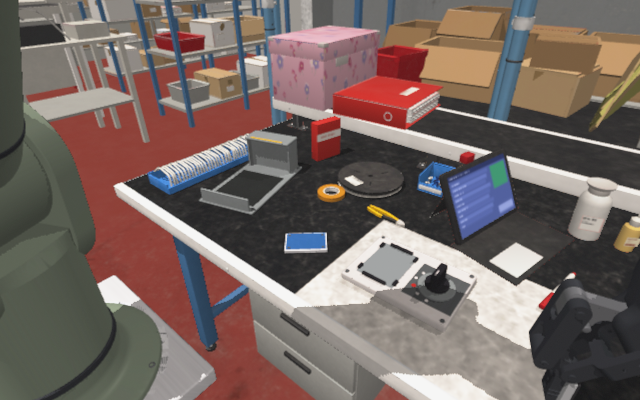

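View pics/top0.png

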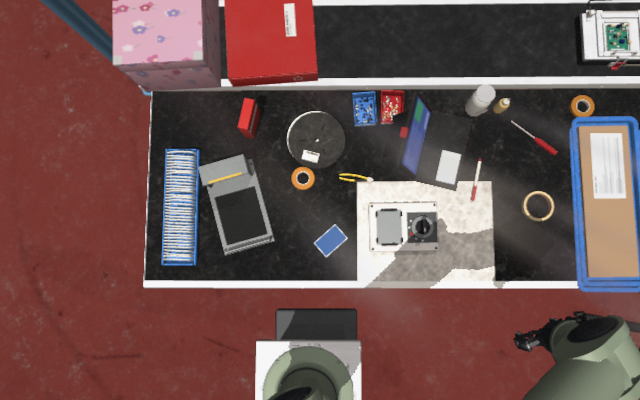

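The scene view shows the plate at (306,242), the chute around (255,170) and the station at (410,275). In the top view the plate is at (331,240), the yellow lip at (225,178), the bay at (243,215), and the selector at (423,226).

```bash
cat >> look.py <<'E'
def ray(n,uv,z):
    c=camera_params(n);R,t,K=c["R"],c["t"],c["mtx"]
    uv=np.atleast_2d(np.float64(uv)); r=np.c_[uv,np.ones(len(uv))]@np.linalg.inv(K).T@R; o=-R.T@t
    return o+r*((z-o[2])/r[:,2])[:,None]
def cloud(n,d):
    c=camera_params(n);R,t,K=c["R"],c["t"],c["mtx"]
    v,u=np.mgrid[:400,:640]; r=np.stack([u,v,np.ones_like(u)],-1)@np.linalg.inv(K).T
    return (r*d[...,None]-t)@R
def hsv(p): return cv2.cvtColor(p,cv2.COLOR_RGB2HSV)
def rect(m,n,z):
    c=max(cv2.findContours(m.astype(np.uint8),cv2.RETR_EXTERNAL,cv2.CHAIN_APPROX_NONE)[0],key=cv2.contourArea)
    w=ray(n,c[:,0],z)[:,:2]; return cv2.minAreaRect((w*1000).astype(np.float32)),c
E
python3 - <<'E'
from look import *
f=np.load('pics/top0.npz');p,d=f['p'],f['d']
X=cloud("top",d);z=X[...,2];H=hsv(p)
def box(u0,v0,u1,v1):
    m=np.zeros((400,640),bool);m[v0:v1,u0:u1]=1;return m
print('plate',rect(box(305,215,355,265)&(H[...,0]>95)&(H[...,0]<130)&(H[...,1]>100),"top",.008)[0])
print('yellow',rect(box(195,160,250,195)&(H[...,0]>15)&(H[...,0]<35)&(H[...,1]>120),"top",.1)[0])
print('deck',rect(box(195,140,270,260)&(z>.085)&(z<.12),"top",.1)[0])
print('bay pad z',np.median(z[205:230,235:250]),'bench',np.median(z[250:265,290:305]))
print('station',rect(box(355,185,455,265)&(z>.010),"top",.016)[0], np.median(z[220:235,380:395]))
m=box(355,185,455,265)&(z>.045);print('bar',rect(m,"top",.06)[0],m.sum(),z[m].max())
print('dark foam/nest',rect(box(370,205,405,250)&(z>.01)&(p.mean(-1)<215)&(p.mean(-1)>90),"top",.016)[0])
cv2.imwrite('pics/crop0.png',cv2.resize(p[140:270,190:450,::-1],None,fx=3,fy=3,interpolation=cv2.INTER_CUBIC))
f=np.load('pics/scene0.npz');q=f['p']
a=cv2.resize(q[200:340,330:490,::-1],None,fx=5,fy=5,interpolation=cv2.INTER_CUBIC)[:600]
cv2.imwrite('pics/crop1.png',a)
E
```

```text
plate ((456.175537109375, -68.91143798828125), (49.81314468383789, 80.71698760986328), 41.49994659423828)
yellow ((637.5541381835938, 240.75950622558594), (5.757128715515137, 95.43465423583984), 16.045799255371094)
deck ((661.6105346679688, 247.57345581054688), (59.86597442626953, 139.5365447998047), 16.04196548461914)
bay pad z 0.007878672869501196 bench -0.0005683551523710585
station ((498.457763671875, -291.5223693847656), (149.2632293701172, 209.64422607421875), 1.3347219228744507) 0.016154705563835605
bar ((496.8194274902344, -346.3107604980469), (14.810751914978027, 41.73020553588867), 88.80247497558594) 116 1.4558597054013138
dark foam/nest ((491.7168884277344, -250.37969970703125), (127.45873260498047, 85.32125854492188), 1.5879329442977905)
```

View pics/crop0.png

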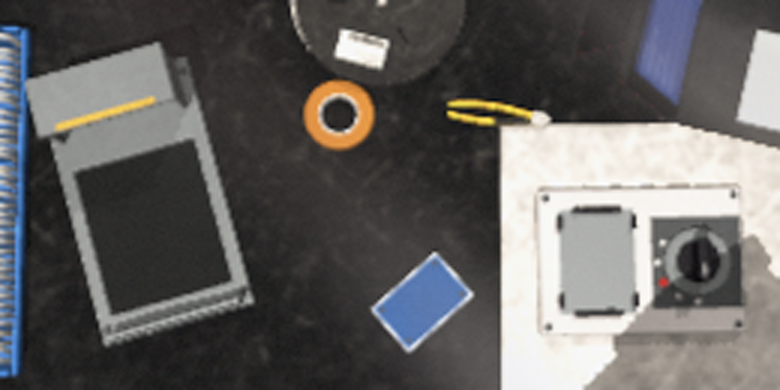

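The crop shows the chute opening towards the robot with its lip at the yellow strip, nothing on the bay pad, and the nest's grey pad at about (598,261) with four corner lugs. The selector bar points down the picture, towards the robot, and the red dot is at (663,282), which is 60° clockwise.

```bash
cat > go.py <<'E'
import sys,numpy as np
from scipy.spatial.transform import Rotation as T
from station import ctrl, sensors, capture, camera_params
def go(x,y,z,yaw,pitch=0):
    s=sensors.state();R=T.from_euler('xyz',s['tcp_rot'],degrees=True)
    G=T.from_euler('xyz',[180,0,yaw],degrees=True)*T.from_euler('y',pitch,degrees=True)
    print('t',round(s['t'],2),'pos',s['position'].round(4),'rot',s['tcp_rot'].round(2),'F',s['force'].round(1),'w',round(s['width'],4),'gf',round(s['grasp_force'],1))
    d=np.array([x,y,z])-s['position']
    print(' to go: turn',(R.inv()*G).as_rotvec(degrees=True).round(2),'shift now',R.inv().apply(d).round(4),'shift after turn',G.inv().apply(d).round(4))
if __name__=="__main__": go(*map(float,sys.argv[1:]))
E
python3 - <<'E'
from look import *
f=np.load('pics/top0.npz');p=f['p'];g=p.mean(-1)
m=np.zeros((400,640),bool);m[200:255,372:406]=1
k=m&(g<80)
v,u=np.nonzero(k);w=ray("top",np.c_[u,v],.022)[:,:2]
print('dark',k.sum(),cv2.minAreaRect((w*1000).astype(np.float32)))
k=m&(g<205)&(g>110);k=cv2.morphologyEx(k.astype(np.uint8),cv2.MORPH_OPEN,np.ones((5,5)))
print('pad',rect(k,"top",.016)[0])
for n,b,z in(("scene",(280,225,335,260),.008),):
    q=np.load('pics/scene0.npz')['p'];H=hsv(q);m=np.zeros((400,640),bool);m[b[1]:b[3],b[0]:b[2]]=1
    print('plate scene',rect(m&(H[...,0]>95)&(H[...,0]<130)&(H[...,1]>100),n,z)[0])
    m=np.zeros((400,640),bool);m[125:160,240:300]=1
    print('yellow scene',rect(m&(H[...,0]>15)&(H[...,0]<35)&(H[...,1]>100),n,.1)[0])
E
python3 jog.py '0 0 -10 0 0 0 .085;0 0 -10 0 0 0 .085;0 0 -10 0 0 0 .085;0 0 -10 0 0 0 .085;0 0 -10 0 0 0 .085'
python3 jog.py '0 0 -10 0 0 0 .085;0 0 -10 0 0 0 .085;0 0 -10 0 0 0 .085;0 0 -10 0 0 0 .085;0 0 -10 0 0 0 .085'
python3 jog.py '0 0 -10.2 0 0 0 .085;0 0 0 .023 .051 .01 .085;0 0 0 .023 .051 .01 .085;0 0 0 .023 .051 .01 .085'
python3 jog.py '0 0 0 .023 .051 .01 .085;0 0 0 .023 .051 .01 .085;0 0 0 .023 .051 .01 .085;0 0 0 .023 .051 .01 .085'
python3 go.py .456 -.069 .06 131.5
```

```text
dark 56 ((497.71746826171875, -248.4407958984375), (107.8367691040039, 76.71141052246094), 1.2485146522521973)
pad ((496.4605407714844, -249.0822296142578), (73.73818969726562, 98.21368408203125), 89.94747161865234)
plate scene ((456.0518798828125, -67.00516510009766), (52.630916595458984, 83.51653289794922), 44.58409881591797)
yellow scene ((637.6056518554688, 241.15692138671875), (10.120447158813477, 95.38214874267578), 16.357410430908203)
t: 0.72
position: [0.2269, -0.5822, 0.231]
tcp_rot: [-180.0, -0.0, 71.6]
force: [0.6, 0.3, 0.5]
width: 0.0851
grasp_force: 0.0
t: 1.35
position: [0.2269, -0.5822, 0.231]
tcp_rot: [180.0, -0.0, 121.6]
force: [-0.2, 0.9, -0.8]
width: 0.0849
grasp_force: 0.0
t: 1.85
position: [0.2962, -0.4275, 0.2009]
tcp_rot: [180.0, -0.0, 131.5]
force: [1.4, -1.0, -0.1]
width: 0.0851
grasp_force: 0.0
t: 2.35
position: [0.3881, -0.2236, 0.161]
tcp_rot: [180.0, 0.0, 131.5]
force: [1.5, -0.4, 0.2]
width: 0.0849
grasp_force: 0.0
t 2.35 pos [ 0.3881 -0.2236  0.161 ] rot [180.     0.   131.48] F [ 1.5 -0.4  0.2] w 0.0849 gf 0.0
 to go: turn [ 0.    0.   -0.02] shift now [0.0708 0.1533 0.101 ] shift after turn [0.0708 0.1533 0.101 ]
```

```bash
python3 jog.py '0 0 -1 .0233 .051 .02 .085;0 0 0 .0233 .051 .02 .085;0 0 0 .0233 .051 .03 .085;0 0 0 0 0 .03 .085' 40
python3 jog.py '0 0 0 0 0 0 .085'
python3 go.py .456 -.068 -.003 132.5
```

```text
t: 2.85
position: [0.4553, -0.0673, 0.061]
tcp_rot: [179.9, -0.0, 132.8]
force: [1.0, -1.7, -0.7]
width: 0.0846
grasp_force: 0.0
t: 2.98
position: [0.4526, -0.0709, 0.0604]
tcp_rot: [-179.9, -0.2, 132.6]
force: [-0.5, -0.6, -0.2]
width: 0.0851
grasp_force: 0.0
t 2.98 pos [ 0.4526 -0.0709  0.0604] rot [-1.7986e+02 -1.6000e-01  1.3259e+02] F [-0.5 -0.6 -0.2] w 0.0851 gf 0.0
 to go: turn [-0.14 -0.16  0.09] shift now [-0.0003  0.0046  0.0634] shift after turn [-0.0001  0.0044  0.0634]
```

```bash
python3 jog.py '0 0 0 0 0 .02 .085;0 0 0 0 0 .01 .085;0 0 0 0 0 0 .085'
python3 go.py .456 -.068 -.003 132.5
```

```text
t: 3.35
position: [0.4537, -0.072, 0.0321]
tcp_rot: [-180.0, -0.0, 132.4]
force: [0.1, 0.8, -0.5]
width: 0.085
grasp_force: 0.0
t 3.35 pos [ 0.4537 -0.072   0.0321] rot [-1.7998e+02 -1.0000e-02  1.3245e+02] F [ 0.1  0.8 -0.5] w 0.085 gf 0.0
 to go: turn [-0.02 -0.01 -0.05] shift now [0.0014 0.0044 0.0351] shift after turn [0.0014 0.0044 0.0351]
```

```bash
python3 jog.py '0 0 0 .0015 .0044 .02 .085;0 0 0 0 0 .010 .085;0 0 0 0 0 .005 .085;0 0 0 0 0 0 .075'
python3 jog.py '0 0 0 0 0 0 .05;0 0 0 0 0 0 .05;0 0 0 0 0 0 .05;0 0 0 0 0 0 .05'
python3 go.py .456 -.068 -.003 132.5
```

```text
t: 3.85
position: [0.456, -0.0676, -0.003]
tcp_rot: [-180.0, -0.0, 132.5]
force: [-1.1, 0.7, -0.2]
width: 0.0751
grasp_force: 0.0
t: 4.35
position: [0.4562, -0.0676, -0.0025]
tcp_rot: [180.0, 0.0, 132.5]
force: [-2.6, 0.2, 9.5]
width: 0.0583
grasp_force: 40.8
t 4.35 pos [ 0.4562 -0.0676 -0.0025] rot [1.7998e+02 3.0000e-02 1.3248e+02] F [-2.6  0.2  9.5] w 0.0583 gf 40.8
 to go: turn [ 0.02  0.03 -0.02] shift now [-0.0002 -0.0004  0.0005] shift after turn [-0.0002 -0.0004  0.0005]
```

```bash
python3 jog.py '0 0 0 0 0 -.02 .05;0 0 0 0 0 -.04 .05;0 0 0 0 0 -.06 .05;0 0 0 0 0 -.06 .05' 50
python3 jog.py '0 0 -10 0 0 0 .05;0 0 -10 0 0 0 .05;0 0 -10 0 0 0 .05;0 0 -10 0 0 0 .05;0 0 -10 0 0 0 .05'
python3 jog.py '0 0 -10 0 0 0 .05;0 0 -3.5 0 0 0 .05'
python3 jog.py '0 0 0 -.04 .04 0 .05;0 0 0 -.04 .04 0 .05;0 0 0 -.04 .04 0 .05;0 0 0 -.04 .04 0 .05;0 0 0 -.03 .03 0 .05'
python3 go.py .6165 .2346 .16 196.04
python3 - <<'E'
from look import *
snap("top","top1")
E
```

```text
t: 4.85
position: [0.4555, -0.0674, 0.1789]
tcp_rot: [-180.0, -0.0, 132.5]
force: [1.5, -0.5, -1.4]
width: 0.0582
grasp_force: 55.8
t: 5.48
position: [0.4558, -0.0676, 0.1771]
tcp_rot: [-180.0, 0.0, -177.2]
force: [-0.5, 0.4, -0.6]
width: 0.0579
grasp_force: 55.8
t: 5.72
position: [0.4558, -0.0677, 0.1771]
tcp_rot: [-180.0, -0.0, -163.8]
force: [0.9, -1.0, -1.4]
width: 0.0584
grasp_force: 55.8
t: 6.35
position: [0.5868, 0.1697, 0.1771]
tcp_rot: [180.0, 0.0, -163.9]
force: [0.2, -0.9, -1.0]
width: 0.058
grasp_force: 55.8
t 6.35 pos [0.5868 0.1697 0.1771] rot [ 179.98    0.   -163.94] F [ 0.2 -0.9 -1. ] w 0.058 gf 55.8
 to go: turn [0.02 0.   0.02] shift now [-0.0465  0.0541  0.0171] shift after turn [-0.0465  0.0542  0.0171]
```

```bash
python3 jog.py '0 0 0 -.023 .027 0.008 .05;0 0 0 -.0235 .027 .008 .05;0 0 0 0 0 0 .05;0 0 0 0 0 0 .05'
python3 go.py .6165 .2346 .1255 196.04
python3 - <<'E'
from look import *
p,d=snap("top","top1");H=hsv(p)
q,e=snap("scene","scene1");J=hsv(q)
s=sensors.state();a=np.radians(16.04);ax=np.array([np.cos(a),np.sin(a)]);zt=s['position'][2]+.0105
for n,K in(("top",H),("scene",J)):
    m=(K[...,0]>95)&(K[...,0]<130)&(K[...,1]>110)
    v,u=np.nonzero(m);w=ray(n,np.c_[u,v],zt)[:,:2]-s['position'][:2]
    l=w@ax;b=w@[-ax[1],ax[0]];k=(abs(l)<.07)&(abs(b)<.05);print(n,k.sum(),l[k].min(),l[k].max(),b[k].min(),b[k].max())
big=np.hstack([cv2.resize(p[130:230,180:280,::-1],(400,400)),cv2.resize(q[90:190,200:300,::-1],(400,400))])
cv2.imwrite('pics/c1.png',big)
E
```

```text
t: 6.9
position: [0.6159, 0.2317, 0.1609]
tcp_rot: [-180.0, -0.0, -164.0]
force: [0.5, -0.4, -1.3]
width: 0.0579
grasp_force: 55.8
t 6.9 pos [0.6159 0.2317 0.1609] rot [-1.7998e+02 -3.0000e-02 -1.6400e+02] F [ 0.5 -0.4 -1.3] w 0.0579 gf 55.8
 to go: turn [-0.02 -0.03 -0.04] shift now [-0.0014  0.0027  0.0354] shift after turn [-0.0014  0.0027  0.0354]Traceback (most recent call last):
  File "<stdin>", line 8, in <module>
    return umr_minimum(a, axis, None, out, keepdims, initial, where)
ValueError: zero-size array to reduction operation minimum which has no identity
```

Run:
```python
from look import *
p=np.load('pics/top1.npz')['p'];q=np.load('pics/scene1.npz')['p']
big=np.hstack([cv2.resize(p[130:230,180:280,::-1],(400,400)),cv2.resize(q[70:220,190:340,::-1],(400,400))])
cv2.imwrite('pics/c1.png',big)
```

```text
(no output)
```

View pics/c1.png

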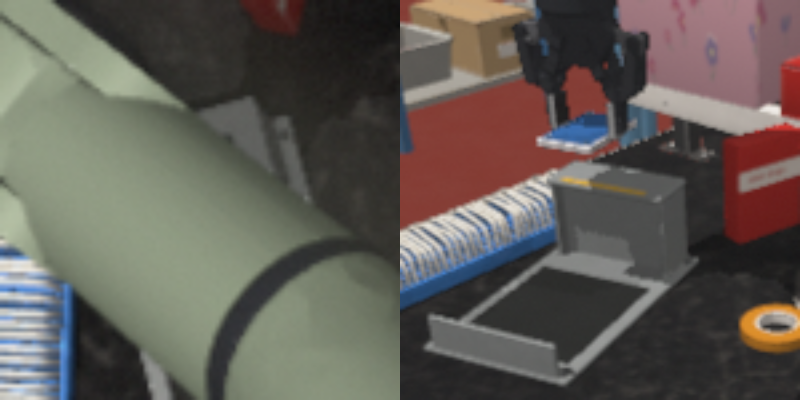

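The left half (top camera) is blocked by the arm. The right half (scene camera) shows the plate held level above the deck, with its front edge near crop (540–600,145).

Run:
```python
from look import *
q=np.load('pics/scene1.npz')['p'];K=hsv(q)
s=sensors.state();a=np.radians(16.04);ax=np.array([np.cos(a),np.sin(a)])
for zt in (.1695,.1715):
    m=(K[...,0]>95)&(K[...,0]<130)&(K[...,1]>110);m[:100]=0;m[135:]=0;m[:,:238]=0;m[:,275:]=0
    v,u=np.nonzero(m);w=ray("scene",np.c_[u,v],zt)[:,:2]-s['position'][:2]
    l=w@ax;b=w@[-ax[1],ax[0]];print(m.sum(),np.percentile(l,[0,3,50,97]).round(4),np.percentile(b,[0,3,97,100]).round(4))
    m=(K[...,1]<60)&(K[...,2]>170);m[:115]=0;m[135:]=0;m[:,:236]=0;m[:,272:]=0
    v,u=np.nonzero(m);w=ray("scene",np.c_[u,v],zt)[:,:2]-s['position'][:2];l=w@ax;b=w@[-ax[1],ax[0]];k=abs(b)<.035;print(k.sum(),np.percentile(l[k],[0,50,100]).round(4))
```

```text
155 [-0.0329 -0.0307 -0.002   0.0378] [-0.0205 -0.0183  0.0275  0.0294]
51 [-0.1058 -0.0411 -0.0186]
155 [-0.0374 -0.0352 -0.0067  0.0328] [-0.0235 -0.0213  0.0242  0.0261]
51 [-0.1099 -0.0456 -0.0232]
```

```bash
python3 jog.py '0 0 0 -.0014 .0027 0.018 .05;0 0 0 0 0 .017 .05;0 0 0 0 0 0 .05;0 0 0 0 0 0 .05'
python3 go.py .6165 .2346 .1255 196.04
```

```text
t: 7.5
position: [0.6168, 0.2354, 0.1258]
tcp_rot: [180.0, -0.0, -164.0]
force: [0.8, -0.1, -1.0]
width: 0.0579
grasp_force: 55.7
t 7.5 pos [0.6168 0.2354 0.1258] rot [ 179.98   -0.   -163.99] F [ 0.8 -0.1 -1. ] w 0.0579 gf 55.7
 to go: turn [ 0.02 -0.   -0.03] shift now [ 0.0005 -0.0007  0.0003] shift after turn [ 0.0005 -0.0007  0.0003]
```

```bash
python3 jog.py '0 0 0 0 0 0 .085;0 0 0 0 0 0 .085;0 0 0 0 0 0 .085;0 0 0 0 0 0 .085;0 0 0 0 0 -.03 .085'
python3 jog.py '0 0 0 0 0 -.06 .085;0 0 0 .02 -.05 0 .085;0 0 0 .02 -.05 0 .085;0 0 0 .02 -.05 0 .085;0 0 0 .02 -.05 0 .085'
python3 - <<'E'
from look import *
p,d=snap("top","top2")
q,e=snap("scene","scene2")
cv2.imwrite('pics/c2.png',np.hstack([cv2.resize(p[130:270,180:320,::-1],(400,400)),cv2.resize(q[100:240,180:320,::-1],(400,400))]))
E
```

```text
t: 8.12
position: [0.6159, 0.2347, 0.1544]
tcp_rot: [-180.0, -0.2, -164.0]
force: [-0.4, -0.1, 0.4]
width: 0.0851
grasp_force: 0.0
t: 8.75
position: [0.5947, 0.0192, 0.216]
tcp_rot: [-180.0, 0.0, -164.0]
force: [1.4, -0.4, -0.5]
width: 0.085
grasp_force: 0.0
```

View pics/c2.png

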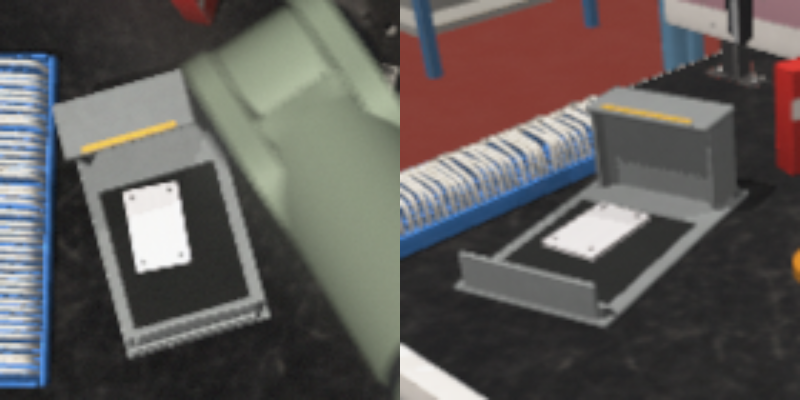

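The plate tumbled over and now lies flat, bare face up, on the pad at left-crop (158,228). It sits slightly to the left side of the bay, yawed a little relative to the chute.

```bash
python3 - <<'E'
from look import *
for n,f,b in(("top","top2",(215,190,255,232)),("scene","scene2",(225,168,272,195))):
    p=np.load(f'pics/{f}.npz')['p'];m=np.zeros((400,640),bool);m[b[1]:b[3],b[0]:b[2]]=1
    m&=p.mean(-1)>165
    m=cv2.morphologyEx(m.astype(np.uint8),cv2.MORPH_OPEN,np.ones((3,3)))
    r,_=rect(m,n,.014);print(n,m.sum(),r)
    a=np.radians(16.04);c=np.array(r[0])/1000-[.6328,.2393];print('chute coords',c@[np.cos(a),np.sin(a)],c@[-np.sin(a),np.cos(a)])
E
python3 go.py .5 .2 .2 190
```

```text
top 548 ((553.1728515625, 228.00186157226562), (88.99699401855469, 60.651485443115234), 11.305362701416016)
chute coords -0.07964895663138356 0.01114335711318174
scene 354 ((550.729736328125, 227.3446044921875), (92.4806137084961, 60.26538848876953), 11.699934005737305)
chute coords -0.08217856465745835 0.011186740890860197
t 8.85 pos [0.5948 0.0141 0.2154] rot [-1.7984e+02 -9.0000e-02 -1.6443e+02] F [ 0.7 -0.1 -1.1] w 0.0856 gf 0.0
 to go: turn [-0.16 -0.08  5.57] shift now [0.0414 0.2045 0.0149] shift after turn [0.0611 0.1995 0.0154]
```

```bash
python3 - <<'E'
from look import *
X=cloud("top",np.load('pics/top0.npz')['d']);a=np.radians(16.04)
c=X[...,:2]-[.6328,.2393];l=c@[np.cos(a),np.sin(a)];b=c@[-np.sin(a),np.cos(a)]
for b0 in np.arange(-.09,.09,.01):
    k=(l>-.13)&(l<-.05)&(b>b0)&(b<b0+.01);print(round(b0,3),np.median(X[k,2]).round(4),end='; ')
E
python3 jog.py '0 0 4 0 0 0 .085;0 0 0 .012 .051 0 .085;0 0 0 .012 .051 0 .085;0 0 0 .012 .051 0 .085;0 0 0 .012 .051 0 .085'
python3 jog.py '0 0 0 0 0 .04 .085;0 0 0 0 0 .04 .085;0 0 0 0 0 0.02 .085;0 0 0 0 0 0 .085'
python3 go.py .552 .2277 .0045 191.4
```

```text
-0.09 0.0003; -0.08 0.0056; -0.07 0.0068; -0.06 0.0073; -0.05 0.0073; -0.04 0.0073; -0.03 0.0079; -0.02 0.0084; -0.01 0.0083; -0.0 0.0075; 0.01 0.0072; 0.02 0.0075; 0.03 0.0076; 0.04 0.0075; 0.05 0.0073; 0.06 0.0062; 0.07 0.0054; 0.08 0.0004; t: 9.48
position: [0.5048, 0.2121, 0.216]
tcp_rot: [180.0, 0.0, -168.0]
force: [1.7, 0.6, -0.2]
width: 0.0851
grasp_force: 0.0
t: 9.98
position: [0.5053, 0.2106, 0.1153]
tcp_rot: [180.0, -0.1, -168.0]
force: [-0.3, -0.5, 0.9]
width: 0.0848
grasp_force: 0.0
t 9.97 pos [0.5053 0.2106 0.1153] rot [ 1.8000e+02 -9.0000e-02 -1.6799e+02] F [-0.3 -0.5  0.9] w 0.0848 gf 0.0
 to go: turn [ 0.   -0.09  0.61] shift now [-0.0494  0.007   0.1108] shift after turn [-0.0492  0.0075  0.1108]
```

```bash
python3 jog.py '0 0 0.6 -.049 .0075 0 .085;0 0 0 0 0 .04 .085;0 0 0 0 0 .03 .085;0 0 0 0 0 0 .085;0 0 0 0 0 0 .085'
python3 go.py .552 .2277 .0045 191.4
```

```text
t: 10.6
position: [0.5528, 0.2286, 0.0478]
tcp_rot: [180.0, 0.1, -168.6]
force: [0.7, -0.1, 0.7]
width: 0.0851
grasp_force: 0.0
t 10.6 pos [0.5528 0.2286 0.0478] rot [ 1.7996e+02  1.2000e-01 -1.6861e+02] F [ 0.7 -0.1  0.7] w 0.0851 gf 0.0
 to go: turn [ 0.04  0.12 -0.01] shift now [ 0.0011 -0.0007  0.0433] shift after turn [ 0.001  -0.0007  0.0433]
```

```bash
python3 jog.py '0 0 0 .001 -.0007 .02 .085;0 0 0 0 0 .015 .085;0 0 0 0 0 .008 .085;0 0 0 0 0 0 .075' 40
python3 jog.py '0 0 0 0 0 0 .05;0 0 0 0 0 0 .05;0 0 0 0 0 0 .05;0 0 0 0 0 0 .05'
python3 jog.py '0 0 0 0 0 -.02 .05;0 0 0 0 0 -.04 .05;0 0 0 0 0 -.05 .05;0 0 0 0 0 -.02 .05;0 0 0 0 0 0 .05' 50
python3 go.py .4975 -.2485 .14 181.3
```

```text
t: 11.1
position: [0.5508, 0.2272, 0.0022]
tcp_rot: [-180.0, -0.1, -168.6]
force: [0.1, 0.0, -0.3]
width: 0.0749
grasp_force: 0.0
t: 11.6
position: [0.5513, 0.2274, 0.0035]
tcp_rot: [180.0, 0.0, -168.6]
force: [-2.6, -0.2, 6.9]
width: 0.0587
grasp_force: 43.0
t: 12.22
position: [0.5518, 0.2272, 0.1345]
tcp_rot: [180.0, 0.1, -168.6]
force: [0.2, -0.0, -2.0]
width: 0.0585
grasp_force: 55.3
t 12.22 pos [0.5518 0.2272 0.1345] rot [ 1.8000e+02  1.4000e-01 -1.6862e+02] F [ 0.2 -0.  -2. ] w 0.0585 gf 55.3
 to go: turn [ 0.02  0.14 10.08] shift now [ 0.147  -0.4556 -0.0059] shift after turn [ 0.0651 -0.4743 -0.0055]
```

```bash
python3 jog.py '0 0 10 0 0 0 .05;0 0 0 .007 -.053 0 .05;0 0 0 .007 -.053 0 .05;0 0 0 .007 -.053 0 .05;0 0 0 .007 -.053 0 .05'
python3 jog.py '0 0 0 .007 -.053 0 .05;0 0 0 .007 -.053 0 .05;0 0 0 .007 -.053 0 .05;0 0 0 .007 -.053 0 .05;0 0 0 .009 -.05 0 .05'
python3 jog.py '0 0 0 0 0 .03 .05;0 0 0 0 0 .03 .05;0 0 0 0 0 0 .05;0 0 0 0 0 0 .05'
python3 go.py .4975 -.2485 .0145 181.3
python3 - <<'E'
from look import *
p,d=snap("top","top3");q,e=snap("scene","scene3")
cv2.imwrite('pics/c3.png',np.hstack([cv2.resize(p[170:290,340:460,::-1],(400,400)),cv2.resize(q[180:320,330:470,::-1],(400,400))]))
E
```

```text
t: 12.85
position: [0.5273, 0.0127, 0.1317]
tcp_rot: [180.0, -0.1, -178.6]
force: [0.3, -0.2, -1.5]
width: 0.058
grasp_force: 55.3
t: 13.48
position: [0.4967, -0.25, 0.1316]
tcp_rot: [180.0, -0.1, -178.6]
force: [0.7, 0.0, -0.8]
width: 0.0576
grasp_force: 55.3
t: 13.98
position: [0.4979, -0.248, 0.0732]
tcp_rot: [180.0, -0.0, -178.6]
force: [-0.2, -0.3, -0.3]
width: 0.0581
grasp_force: 55.3
t 13.97 pos [ 0.4979 -0.248   0.0732] rot [ 179.98   -0.   -178.57] F [-0.2 -0.3 -0.3] w 0.0581 gf 55.3
 to go: turn [ 0.02 -0.    0.13] shift now [ 0.0004 -0.0005  0.0587] shift after turn [ 0.0004 -0.0005  0.0587]
```

View pics/c3.png

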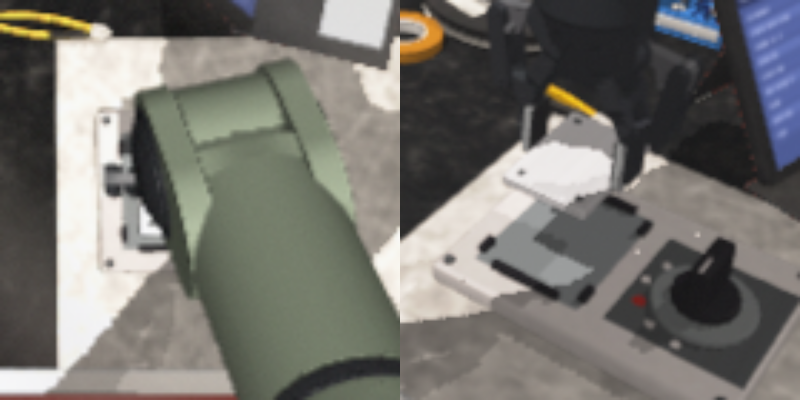

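Left half: the top camera is mostly blocked. Right half: the plate is held bare side up above the nest, about crop (560,170). The nest is clear and lines up with it.

```bash
python3 jog.py '0 0 0 0 0 .02 .05;0 0 0 0 0 .015 .05;0 0 0 0 0 .01 .05;0 0 0 0 0 0 .05;0 0 0 0 0 0 .05'
python3 go.py .4975 -.2485 .0145 181.3
```

```text
t: 14.7
position: [0.498, -0.2482, 0.0281]
tcp_rot: [-180.0, 0.0, -178.6]
force: [-0.8, 0.4, -0.8]
width: 0.0578
grasp_force: 55.3
t 14.7 pos [ 0.498  -0.2482  0.0281] rot [-1.8000e+02  2.0000e-02 -1.7859e+02] F [-0.8  0.4 -0.8] w 0.0578 gf 55.3
 to go: turn [-0.    0.02  0.11] shift now [ 0.0005 -0.0003  0.0136] shift after turn [ 0.0005 -0.0003  0.0136]
```

```bash
python3 jog.py '0 0 0 0 0 .005 .05;0 0 0 0 0 .004 .05;0 0 0 0 0 .003 .05;0 0 0 0 0 .001 .05;0 0 0 0 0 0 .05'
python3 go.py .4975 -.2485 .0145 181.3
```

```text
t: 15.32
position: [0.4977, -0.2482, 0.0148]
tcp_rot: [180.0, -0.0, -178.6]
force: [-0.5, -0.7, -1.1]
width: 0.0579
grasp_force: 55.3
t 15.32 pos [ 0.4977 -0.2482  0.0148] rot [ 180.    -0.  -178.6] F [-0.5 -0.7 -1.1] w 0.0579 gf 55.3
 to go: turn [ 0.  -0.   0.1] shift now [ 0.0002 -0.0002  0.0003] shift after turn [ 0.0002 -0.0002  0.0003]
```

```bash
python3 jog.py '0 0 0 0 0 .001 .05;0 0 0 0 0 .001 .05;0 0 0 0 0 0 .05'
python3 jog.py '0 0 0 0 0 0 .07;0 0 0 0 0 0 .085;0 0 0 0 0 0 .085;0 0 0 0 0 -.02 .085;0 0 0 0 0 -.05 .085'
python3 jog.py '0 0 0 0 0 -.06 .085;0 0 0 0 .06 0 .085;0 0 0 0 .06 0 .085;0 0 0 0 .06 0 .085;0 0 0 0 0 0 .085'
python3 - <<'E'
from look import *
p,d=snap("top","top4");q,e=snap("scene","scene4")
cv2.imwrite('pics/c4.png',np.hstack([cv2.resize(p[170:290,340:460,::-1],(400,400)),cv2.resize(q[180:320,330:470,::-1],(400,400))]))
E
```

```text
t: 15.7
position: [0.4978, -0.2483, 0.0135]
tcp_rot: [-180.0, 0.0, -178.6]
force: [-4.6, 1.7, 15.7]
width: 0.0578
grasp_force: 57.1
t: 16.32
position: [0.4969, -0.2477, 0.0833]
tcp_rot: [179.9, -0.1, -178.6]
force: [0.7, -0.5, 1.0]
width: 0.0851
grasp_force: 0.0
t: 16.95
position: [0.4935, -0.0639, 0.1445]
tcp_rot: [180.0, 0.1, -178.2]
force: [-0.6, -1.0, 0.6]
width: 0.0855
grasp_force: 0.0
```

View pics/c4.png

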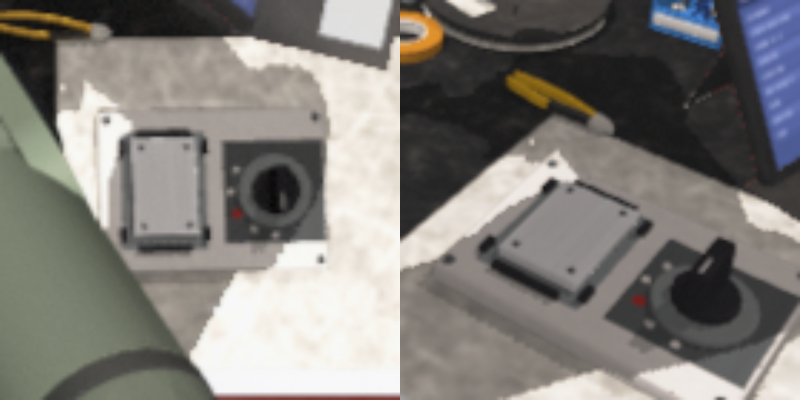

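The plate lies flat in the nest between its lugs, bare face up (left crop (168,185)). The selector pointer still faces the first dot, bottom (278,235), and the red dot is at (237,213).

```bash
python3 - <<'E'
from look import *
f=np.load('pics/top4.npz');p=f['p'];X=cloud("top",f['d']);z=X[...,2];g=p.mean(-1)
b=np.zeros((400,640),bool);b[205:250,405:442]=1
m=b&(z>.045)&(z<.07);print('bar',m.sum(),rect(m,"top",.06)[0],np.median(X[m&(z>.055)],0))
m=b&(z>.0215)&(z<.07);r,c=rect(m,"top",.028);w=ray("top",c[:,0],.028)[:,:2]*1000
print('disc',r,cv2.minEnclosingCircle(w.astype(np.float32)))
m=np.zeros((400,640),bool);m[195:255,360:445]=1;m&=z>.01
print('station',rect(m,"top",.016)[0])
m=np.zeros((400,640),bool);m[205:248,376:404]=1;m&=(g>120)&(z>.02);print('plate',rect(m,"top",.024)[0],np.median(z[m]))
E
python3 go.py .498 -.3465 .13 178.8
```

```text
bar 82 ((496.7886657714844, -346.31011962890625), (14.810751914978027, 41.79176712036133), 88.80247497558594) [ 0.49677964 -0.34767958  0.0596296 ]
disc ((497.188720703125, -346.3793029785156), (63.81516647338867, 63.82795715332031), 89.95850372314453) ((495.1678161621094, -345.8149719238281), 35.048709869384766)
station ((494.06488037109375, -277.21026611328125), (157.2330322265625, 238.83692932128906), 1.4887073040008545)
plate ((500.6203918457031, -247.95849609375), (89.88741302490234, 59.08855056762695), 1.3743959665298462) 0.024140856464580026
t 17.05 pos [ 0.4935 -0.0682  0.1438] rot [-1.7996e+02  4.0000e-02 -1.7852e+02] F [-0.6 -0.6 -1.1] w 0.0851 gf 0.0
 to go: turn [-0.04  0.04  2.68] shift now [ 0.0027 -0.2784  0.014 ] shift after turn [-0.0103 -0.2782  0.0138]
```

```bash
python3 jog.py '0 0 2.7 0 0 0 .05;0 0 0 -.0023 -.056 0 .05;0 0 0 -.0023 -.056 0 .05;0 0 0 -.0023 -.056 0 .05;0 0 0 -.0023 -.056 0 .05' 30
python3 jog.py '0 0 0 -.002 -.055 0 .05;0 0 0 0 0 0.02 .05;0 0 0 0 0 0.02 .05;0 0 0 0 0 0 .05;0 0 0 0 0 0 .05'
python3 go.py .497 -.3465 .034 178.8
```

```text
t: 17.68
position: [0.4965, -0.296, 0.1433]
tcp_rot: [-180.0, 0.0, 178.6]
force: [1.6, 0.1, 0.8]
width: 0.0502
grasp_force: 0.0
t: 18.3
position: [0.4986, -0.347, 0.1033]
tcp_rot: [-180.0, 0.0, 178.8]
force: [0.2, 0.5, 0.5]
width: 0.05
grasp_force: 0.0
t 18.3 pos [ 0.4986 -0.347   0.1033] rot [-1.8000e+02  1.0000e-02  1.7877e+02] F [0.2 0.5 0.5] w 0.05 gf 0.0
 to go: turn [-0.    0.01 -0.03] shift now [0.0016 0.0004 0.0693] shift after turn [0.0016 0.0004 0.0693]
```

```bash
python3 jog.py '0 0 0 .0016 .0004 .03 .05;0 0 0 0 0 .025 .05;0 0 0 0 0 .013 .05;0 0 0 0 0 0 .03;0 0 0 0 0 0 .03'
python3 go.py .497 -.3465 .034 178.8
python3 jog.py '0 0 0 0 0 0 .008;0 0 0 0 0 0 .008;0 0 0 0 0 0 .008;0 0 0 0 0 0 .008' 30
python3 go.py .497 -.3465 .034 178.8
```

```text
t: 18.92
position: [0.4972, -0.3472, 0.0359]
tcp_rot: [-180.0, 0.1, 178.7]
force: [0.9, 0.9, 0.5]
width: 0.0302
grasp_force: 0.0
t 18.93 pos [ 0.4972 -0.3472  0.0359] rot [-1.7997e+02  6.0000e-02  1.7871e+02] F [0.9 0.9 0.5] w 0.0302 gf 0.0
 to go: turn [-0.03  0.06 -0.09] shift now [0.0002 0.0007 0.0019] shift after turn [0.0002 0.0007 0.0019]
t: 19.42
position: [0.4969, -0.3487, 0.036]
tcp_rot: [-179.9, 0.1, 178.6]
force: [-1.6, -6.5, 6.7]
width: 0.013
grasp_force: 32.4
t 19.43 pos [ 0.4969 -0.3487  0.036 ] rot [-1.7986e+02  7.0000e-02  1.7864e+02] F [-1.6 -6.5  6.7] w 0.013 gf 32.4
 to go: turn [-0.14  0.07 -0.16] shift now [-0.      0.0022  0.002 ] shift after turn [-0.      0.0022  0.002 ]
```

```bash
python3 jog.py '0 0 0 0 -.0017 0 .008;0 0 9 0 0 0 .008;0 0 9 0 0 0 .008;0 0 9 0 0 0 .008' 30
python3 jog.py '0 0 9 0 0 0 .008;0 0 9 0 0 0 .008;0 0 9 0 0 0 .008;0 0 3.4 0 0 0 .008;0 0 0 0 0 0 .008' 30
python3 go.py .497 -.348 .034 121.3
```

```text
t: 19.92
position: [0.4968, -0.3496, 0.036]
tcp_rot: [-180.0, 0.1, 151.4]
force: [-3.5, -2.4, 7.7]
width: 0.0136
grasp_force: 32.5
t: 20.55
position: [0.4963, -0.3502, 0.036]
tcp_rot: [-179.9, 0.1, 121.2]
force: [-6.3, -5.3, 9.0]
width: 0.014
grasp_force: 32.7
t 20.55 pos [ 0.4963 -0.3502  0.036 ] rot [-1.7993e+02  1.1000e-01  1.2119e+02] F [-6.3 -5.3  9. ] w 0.014 gf 32.7
 to go: turn [-0.07  0.11 -0.11] shift now [0.0015 0.0018 0.002 ] shift after turn [0.0015 0.0018 0.002 ]
```

Now release, rise and check.

```bash
python3 jog.py '0 0 0 0 0 0 .02;0 0 0 0 0 0 .04;0 0 0 0 0 0 .05;0 0 0 0 0 -.03 .05;0 0 0 0 0 -.05 .05'
python3 jog.py '0 0 0 0 0 -.06 .05;0 0 0 0 0 -.05 .05;0 0 0 .02 -.05 0 .05;0 0 0 .02 -.05 0 .05;0 0 0 .02 -.05 0 .05'
python3 jog.py '0 0 0 .02 -.05 0 .05;0 0 0 0 0 0 .05;0 0 0 0 0 0 .05'
python3 - <<'E'
from look import *
p,d=snap("top","top5");q,e=snap("scene","scene5")
z=cloud("top",d)[...,2];b=np.zeros((400,640),bool);b[205:250,405:442]=1
m=b&(z>.045)&(z<.07);print('bar',m.sum(),rect(m,"top",.06)[0] if m.any() else 0)
cv2.imwrite('pics/c5.png',np.hstack([cv2.resize(p[150:270,330:450,::-1],(400,400)),cv2.resize(q[180:320,330:470,::-1],(400,400))]))
E
```

```text
t: 21.18
position: [0.4959, -0.3481, 0.1145]
tcp_rot: [-179.9, -0.2, 121.3]
force: [0.3, 0.2, 1.0]
width: 0.0496
grasp_force: 0.0
t: 21.8
position: [0.3356, -0.3755, 0.2249]
tcp_rot: [-180.0, 0.0, 121.3]
force: [-0.4, -0.9, -0.0]
width: 0.0504
grasp_force: 0.0
t: 22.18
position: [0.2845, -0.3844, 0.2251]
tcp_rot: [180.0, 0.0, 121.3]
force: [-0.4, 0.4, 0.6]
width: 0.0501
grasp_force: 0.0
bar 68 ((496.9223327636719, -346.5693359375), (13.61832046508789, 43.10995101928711), 30.72241973876953)
```

View pics/c5.png

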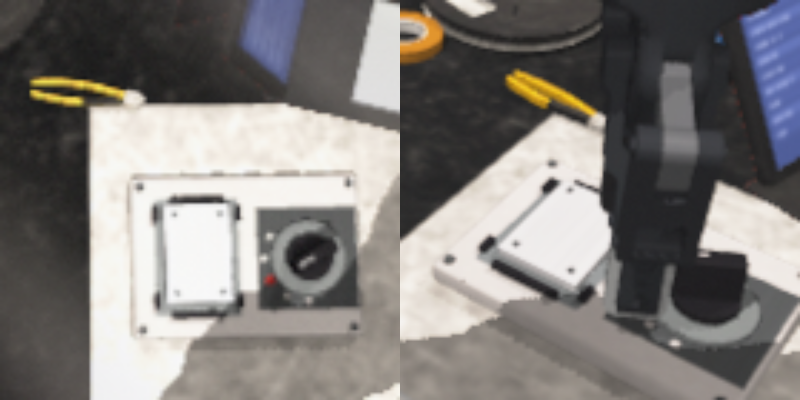

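The bar now points at the red dot, at about 60° measured. The plate is flat in the nest with its bare face up, and the robot is clear of everything.

```bash
python3 -c "
from station import ctrl, sensors, capture, camera_params
print(ctrl.finish_job())"
```

```text
the job is handed in; nothing more can be done
None
```

I handed the job in at about 22 s: the plate tumbled over the lip by itself and now lies flat in the nest with its bare face up. The selector measured about 60° clockwise on the red mark, and I never touched the tape or the cutters.

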